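Clear the microscope kit into its holders

TASK

The microscopy lesson is over: sort the loose kit into its holders. Stand the two dropper bottles upright in the deep wooden rack, one to a well; stand the eyepiece and the lens pot in the low tray with two bays, one to a bay; and lay the loose wooden-handled dissecting needle flat in the low undivided tray. Keep the bottles upright, set things down instead of letting them fall, and do not shift the specimen jar or the timer.

Things in the scene. Friction and masses are not known exactly. Their poses are not given: they have to be found in the camera images.
- bottle_a: First dropper bottle, standing: amber glass body 33 mm in diameter up to 60 mm, black cap 24 mm in diameter from 60 to 73 mm, black rubber bulb 15 mm in diameter from there to the top at 100 mm (modelled rigid, cap fixed; the cap and bulb can be gripped). About 75 g. Origin: centre of the underside, z up along the bottle; its yaw means nothing. The two bottles are the same kind and either may take either well.
- bottle_b: Second dropper bottle, standing: amber glass body 33 mm in diameter up to 60 mm, black cap 24 mm in diameter from 60 to 73 mm, black rubber bulb 15 mm in diameter from there to the top at 100 mm (modelled rigid, cap fixed; the cap and bulb can be gripped). About 75 g. Origin: centre of the underside, z up along the bottle; its yaw means nothing. The two bottles are the same kind and either may take either well.
- eyepiece: Black microscope eyepiece standing on its tube, round, 42 mm high; widest (30 mm in diameter) at the rim, about the top 15 mm, where it is to be gripped; narrower below. 50 g. Origin: centre of the underside, z up; its yaw means nothing.
- lens_pot: Lens pot: small round screw pot, white below (32 mm in diameter) with a black lid (33 mm in diameter, 32 to 49 mm up, fixed), standing, 49 mm high, 60 g. Grip it by the lid. Origin: centre of the underside, z up; its yaw means nothing.
- needle: Dissecting needle lying on the worktop, a brown wooden handle with a thin steel point, rigid, 140 mm long along its own y, 8 mm wide along x and 8 mm high; it acts as a bar 8 x 140 x 8 mm all along. 25 g. Origin: centre of the underside, at half its length. Grip it across the middle with the fingertips close to the worktop. Another such needle in a far tray, out of reach on the right, is not meant.
- bottle_rack: Deep wooden box with a wall across the middle: 62 x 120 mm outside, 45 mm high, walls and floor 4 mm. Its two open wells, each 54 mm in x by 54 mm in y and 41 mm deep, are centred at y = +29 and -29 mm. It is fixed to the worktop. Origin: centre of the underside; y runs along its length, x across it, z up.
- optics_tray: Low grey plastic tray with a wall across the middle: 72 x 140 mm outside, 13 mm high, walls and floor 4 mm. Its two bays, each 64 mm in x by 64 mm in y and 9 mm deep, are centred at y = +34 and -34 mm. It is fixed to the worktop. Origin: centre of the underside; y runs along its length, x across it, z up.
- tool_tray: Low dark steel tray without a dividing wall: 84 x 188 mm outside, 13 mm high, walls and floor 4 mm; inside 76 x 180 mm, 9 mm deep. It is fixed to the worktop. Origin: centre of the underside; y runs along its length, x across it, z up.
- jar: Bystander, to be left alone: white specimen jar, loose, 56 mm in diameter, 72 mm high. Origin: centre of the underside.
- timer: Bystander, to be left alone: pale lab timer, loose, 55 x 66 x 34 mm. Origin: centre of the underside.

How it is judged:
By the outcome, as a careful person would: the job done as asked, in the order asked, and still so for the second after the job is handed in, with the robot touching nothing.
It also fails if it takes over 125 s, if anything falls off the work surface, if the arm or the gripper's body presses on something with over 40 N, if the wrist force passes 120 N, or if a joint passes its speed limit or range.

ROBOT

A 7-joint arm with a two-finger parallel gripper is mounted at the origin on a cart in front of the work surface, level with it; the furniture and walls round the work are solid. World frame = base frame: x ahead of the robot, y to its left, z up, the work surface at z = 0. Lengths are in m, angles in rad, forces in N, time in s.
With the tool pointing down it reaches from about 0.425 to 0.95 m from the base axis. Payload 16.7 kg.
Tool frame: the origin (TCP) lies midway between the tips of the shut fingers; the grasp point (between the pads) lies 19 mm behind it; z points along the fingers, y is the line along which they close (so a half turn about z gives the same grasp; the last joint's range is limited). The gripper opens to 94 mm and grips with 3 to 60 N. Pads are 16 mm wide; open, the fingers measure 119 mm over their backs; the gripper's body (75 mm by 177 mm) begins 78 mm behind the grasp point.
Start: joints at [-1.365, 0.426, 0.074, 1.606, -0.034, 1.111, -0.067], TCP at [0.235, 0.633, 0.205] pointing down, gripper open.
Joint ranges: [-2.85, 2.85], [-0.5, 2.14], [-1.23, 1.37], [0.21, 2.46], [-1.02, 4.16], [0.16, 2.05], [-2.73, 2.73]. Speed limits (rad/s): [1.89, 1.89, 2.39, 2.39, 3.01, 3.01, 3.01].

INTERFACE

Orientations are given as a unit quaternion [w, x, y, z].
In Python, from workcell import robot, cams, order gives the robot as it stands.
- The arm moves only by the tool move_arm, never from a script. Its argument "rows" is a list of rows, each an object of numbers: "wx", "wy", "wz": the turn, a rotation vector about the world's x, y, z in rad; "x", "y", "z": the shift along the world's x, y, z in mm; "hand": the finger opening in mm, from 0 to 94. In form: [{"wx": .., "wy": .., "wz": .., "x": .., "y": .., "z": .., "hand": ..}, ...]. A call has 1 to 20 rows; each row shifts and turns the commanded pose from where the row before left it; what a row does not reach is not made up. A row lasts 1/8 s, in which the tool goes at most 62.5 mm and 10.7 degrees, less where a joint would pass 70% of its speed; a pose out of reach is approached as far as the arm can. A call with a gripper value outside its range is refused whole. The fingers move at their own pace and stop on an object; the grip force is fixed at half the most. Time passes only in rows, so rows that do not move let the fingers close. It gives the time, the measured TCP pose, the force, the opening and the grip force at its end, in the units of the state.
- robot.get_state(): the state, without advancing time (a new reading comes with each control period).
- cams.camera(name): name is "scene" or "top" or "wrist"; returns a dict with "color" (384x512x3 uint8, red, green, blue), "mtx" (3x3 intrinsics, pixels), "R" (3x3) and "t" (3): a world point X has camera coordinates R X + t. Camera axes: x right, y down, z forward; pixel columns grow to the right and rows downward; lengths in m; the calibration is good to about 2 mm. A picture is of the moment at which its call begins. There is no depth.
- order.close_job(): hands the job in; it is judged then, once.
The state is a dict: "t": time; "qpos": joint angles; "dq": joint speeds; "tau": joint torques, N m; "eef_pos": TCP position; "orientation": TCP orientation; "force": force on the tool from outside, world axes, zero at the start; "torque": the same for the moment, N m; "grip_width": opening from 0.0 (shut) to 1.0 (fully open); "grip_force": force on a finger pad.
Only numpy, scipy, OpenCV 4.12 (cv2) and the standard library are available. Lean on these libraries where they do the work, as an engineer would, in place of code of your own. Each camera call takes 0.05 s, during which the arm holds its last target. There are 200 camera calls.

## Working session

There is one attempt and no reset: what is moved stays moved. The work goes in short steps, Python scripts to look and compute and a tool call to move; the robot and the scene stay as the last step left them, time stands still between calls to the robot, and variables do not carry over. Pictures are saved under pics/ and viewed, at most 14 in all, crops included, and the job is handed in when it is done.

Besides the shell and the picture viewer there is one more tool, called after "Request:" as a command line: name --argument value ..., lists and objects as JSON in quotes. move_arm: Moves the arm, as the interface text tells. Its arguments: {"type":"object","properties":{"rows":{"type":"array"}},"required":["rows"]}

```bash
mkdir -p pics; python3 - <<'E'
from workcell import robot,cams
import cv2,pickle
d={}
for n in("top","scene"):
    c=cams.camera(n);d[n]=c;cv2.imwrite(f"pics/{n}0.png",cv2.resize(c["color"][:,:,::-1],(768,576),interpolation=cv2.INTER_CUBIC))
    print(n,c["mtx"].tolist(),(-c["R"].T@c["t"]).round(3),c["R"].round(3).tolist())
pickle.dump(d,open("c0.pkl","wb"))
s=robot.get_state();print(s)
E
```

```text
top [[382.7994945273262, 0.0, 253.82879101205413], [0.0, 382.7994945273262, 194.1437890592722], [0.0, 0.0, 1.0]] [ 0.374 -0.028  1.048] [[-0.002, -1.0, 0.003], [-0.977, 0.001, -0.212], [0.212, -0.003, -0.977]]
scene [[496.1724037388689, 0.0, 257.44220412196006], [0.0, 496.1724037388689, 190.4299086756341], [0.0, 0.0, 1.0]] [-0.135 -0.761  0.852] [[0.71, -0.704, 0.007], [-0.422, -0.434, -0.796], [0.564, 0.562, -0.605]]
{'t': 0.1, 'qpos': array([-1.36451616,  0.42662368,  0.07381544,  1.60651117, -0.03408272,
        1.11081397, -0.06706551]), 'dq': array([ 0.00014895, -0.00209326,  0.00043355, -0.00253627,  0.00012025,
        0.00143392, -0.00051791]), 'tau': array([ 7.04379476e-03, -9.37474179e+01,  3.67661633e+00, -4.55041909e+01,
       -4.85384418e-02,  1.67438050e-02,  4.09107201e-05]), 'eef_pos': array([0.23499102, 0.63236683, 0.20488911]), 'orientation': array([-6.10102935e-05,  1.76930822e-01,  9.84223137e-01, -5.45783256e-04]), 'force': array([-1.30892252, -0.41321627, -0.46667325]), 'torque': array([ 0.06591297, -0.00190539,  0.04672538]), 'grip_force': 0.0, 'grip_width': 1.002169237541373}
```

View pics/top0.png

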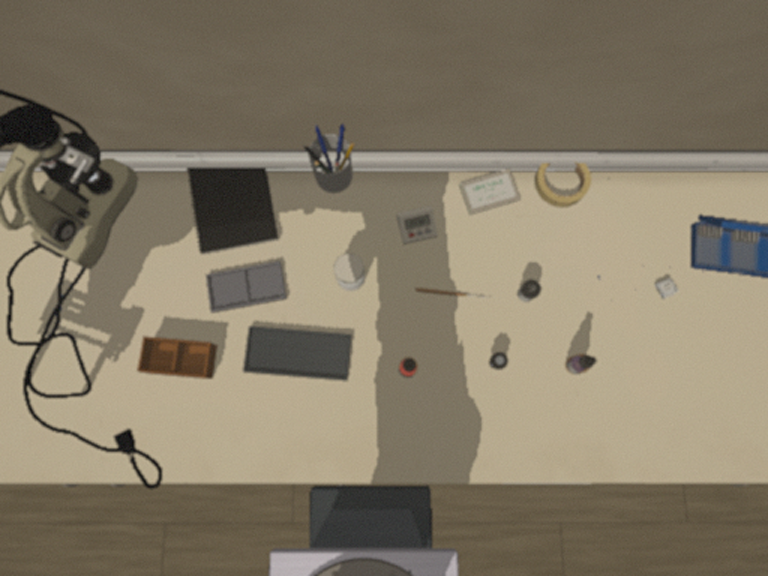

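View pics/scene0.png

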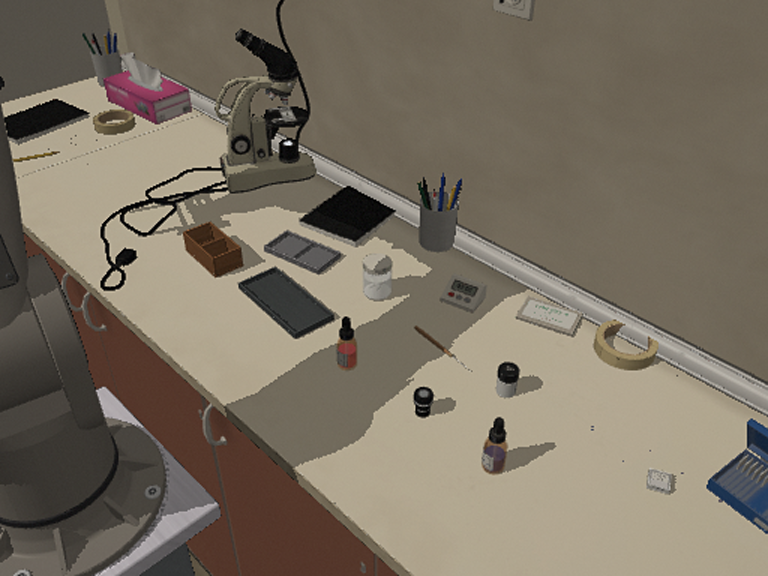

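The top view shows the rack at (178,357), the optics tray at (247,286), the tool tray at (298,353), the jar at (349,270) and the timer at (417,226). The bottles are at (408,367) and (580,363), the eyepiece at (499,360), the lens pot at (530,290), and the needle runs from (415,290) to (490,296). The scene view confirms that everything is standing. Next I'll take closer crops.

```bash
python3 - <<'E'
import cv2,pickle
d=pickle.load(open("c0.pkl","rb"))
t=d["top"]["color"][:,:,::-1]; s=d["scene"]["color"][:,:,::-1]
cv2.imwrite("pics/t1.png",cv2.resize(t[165:260,85:245],None,fx=5,fy=5,interpolation=cv2.INTER_CUBIC))
cv2.imwrite("pics/t2.png",cv2.resize(t[160:260,260:410],None,fx=5,fy=5,interpolation=cv2.INTER_CUBIC))
cv2.imwrite("pics/s2.png",cv2.resize(s[200:320,210:370],None,fx=5,fy=5,interpolation=cv2.INTER_CUBIC))
E
```

```text
(no output)
```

View pics/t1.png

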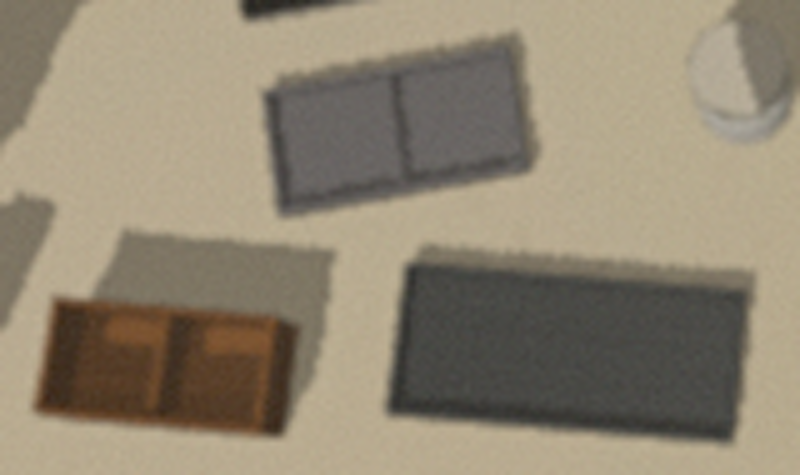

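View pics/t2.png

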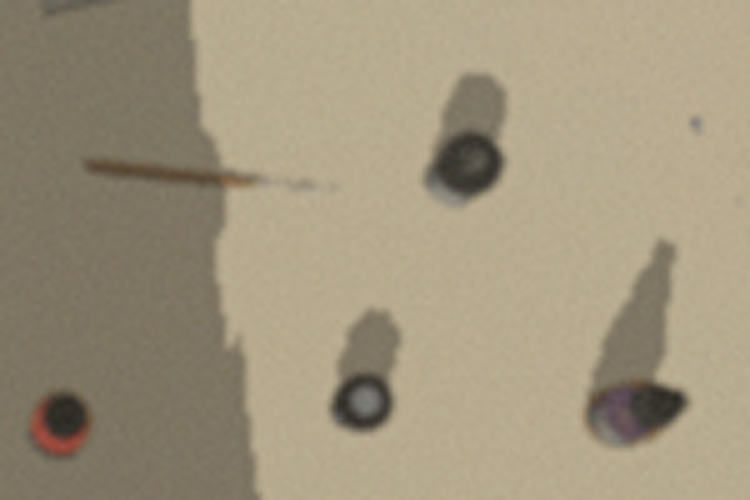

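View pics/s2.png

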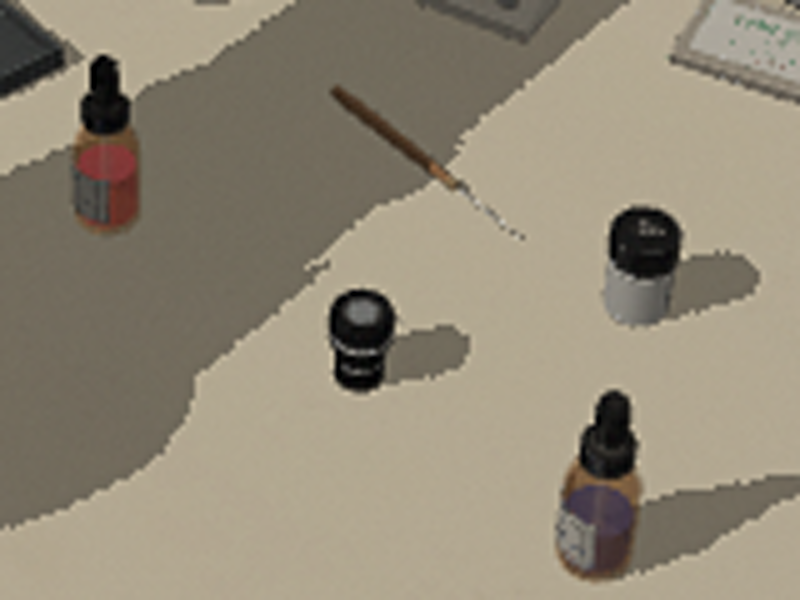

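The rim corners, caps and ends are all clear in the crops. In t2, the bottle caps are at (67,413) and (655,405), the eyepiece top is at (362,401), the lid at (469,163), and the needle runs from (85,165) to (335,187). Now I'll cast rays.

```bash
cat > h.py <<'E'
import numpy as np,pickle
def ray(c,p):
    d=c["R"].T@np.linalg.solve(c["mtx"],[p[0],p[1],1.]); return -c["R"].T@c["t"],d
def cast(c,p,z):
    o,d=ray(c,p); return o+d*(z-o[2])/d[2]
def tri(c1,p1,c2,p2):
    A=[];b=[]
    for c,p in((c1,p1),(c2,p2)):
        o,d=ray(c,p);d=d/np.linalg.norm(d);P=np.eye(3)-np.outer(d,d);A.append(P);b.append(P@o)
    return np.linalg.lstsq(np.vstack(A),np.hstack(b),rcond=None)[0]
E
python3 - <<'E'
from h import *
d=pickle.load(open("c0.pkl","rb"));T,S=d["top"],d["scene"]
u=lambda p,o:(np.array(p)+.5)/5-.5+np.array(o)
o1=(85,165);o2=(260,160);o3=(210,200)
def box(n,P,z):
    C=np.array([cast(T,u(p,o1),z)[:2] for p in P])*1000
    y=(C[0]+C[3]-C[1]-C[2])/2; x=(C[0]+C[1]-C[2]-C[3])/2
    print(n,C.mean(0).round(1),"len",np.hypot(*y).round(1),"wid",np.hypot(*x).round(1),"yaw",np.degrees(np.arctan2(-y[0],y[1])).round(1),np.degrees(np.arctan2(x[1],x[0])).round(1))
box("rack",[(55,300),(280,320),(265,432),(38,410)],.045)
box("optics",[(268,92),(515,45),(530,172),(283,212)],.013)
box("tool",[(410,265),(745,290),(732,440),(390,412)],.013)
p=lambda n,a:print(n,(a*1000).round(1))
t=lambda q,z:cast(T,u(q,o2),z); s=lambda q,z:cast(S,u(q,o3),z)
p("A top",t((67,413),.08));p("A sc base",s((106,212),0));p("A tri bulb",tri(T,u((67,411),o2),S,u((103,62),o3)));p("A tb",s((103,60),.1))
p("B tip",t((676,402),.095));p("B sc base",s((597,555),0));p("B tb",s((613,394),.1))
p("eye",t((362,401),.042));p("eye s",s((362,318),.042))
p("pot",t((470,162),.049));p("pot s",s((645,233),.049))
for q,r in(((85,165),(335,92)),((335,187),(520,236))): p("ndl",t(q,.004));p(" s",s(r,.004))
p("jar",cast(T,u((738,65),o1),.072));p("timer",cast(T,((417*2/3),226*2/3),.03))
E
```

```text
rack [476.1 328.1] len 119.4 wid 58.1 yaw -5.4 -4.0
optics [609.5 216.4] len 137.9 wid 71.2 yaw 10.3 9.4
tool [486.6 118.7] len 184.0 wid 80.6 yaw -4.5 -4.7
A top [460.5 -79.2  80. ]
A sc base [460.6 -74.4   0. ]
A tri bulb [459.4 -78.  100.2]
A tb [460.2 -76.5 100. ]
B tip [ 464.1 -381.4   95. ]
B sc base [ 467.2 -381.     0. ]
B tb [ 465.7 -378.5  100. ]
eye [ 469.9 -236.1   42. ]
eye s [ 467.1 -240.7   42. ]
pot [ 596.7 -298.3   49. ]
pot s [ 596.6 -300.    49. ]
ndl [605.3 -95.    4. ]
 s [605.9 -93.9   4. ]
ndl [ 592.6 -234.3    4. ]
 s [ 591.9 -232.5    4. ]
jar [630.9  25.8  72. ]
timer [719.4 -99.   30. ]
```

Request:
move_arm --rows '[{"x": 20,"y": -39.4,"wz": -0.0675,"hand": 64},{"x": 20,"y": -39.4,"wz": -0.0675,"hand": 64},{"x": 20,"y": -39.4,"wz": -0.0675,"hand": 64},{"x": 20,"y": -39.4,"wz": -0.0675,"hand": 64},{"x": 20,"y": -39.4,"wz": -0.0675,"hand": 64},{"x": 20,"y": -39.4,"wz": -0.0675,"hand": 64},{"x": 20,"y": -39.4,"wz": -0.0675,"hand": 64},{"x": 20,"y": -39.4,"wz": -0.0675,"hand": 64},{"x": 20,"y": -39.4,"wz": -0.0675,"hand": 64},{"x": 5,"y": -39.4,"wz": -0.0675,"hand": 64},{"x": 5,"y": -39.4,"wz": -0.0675,"hand": 64},{"x": 5,"y": -39.4,"wz": -0.0675,"hand": 64},{"x": 5,"y": -39.4,"wz": -0.0675,"hand": 64},{"x": 5,"y": -39.4,"wz": -0.0675,"hand": 64},{"x": 5,"y": -39.4,"wz": -0.0675,"hand": 64},{"x": 5,"y": -39.4,"wz": -0.0675,"hand": 64},{"x": 5,"y": -39.4,"wz": -0.0675,"hand": 64},{"x": 5,"y": -39.4,"wz": -0.0675,"hand": 64},{"hand": 64},{"hand": 64}]'

```text
schema error: expected keys wx, wy, wz, x, y, z, hand
```

```bash
python3 - <<'E'
from workcell import robot,cams
import cv2
c=cams.camera("wrist");cv2.imwrite("pics/w1.png",c["color"][:,:,::-1])
s=robot.get_state();print(s["t"],s["eef_pos"],s["orientation"],s["qpos"],s["grip_width"])
E
```

```text
0.15 [0.23505448 0.63237972 0.2049247 ] [-4.79804941e-05  1.76987407e-01  9.84212987e-01 -5.01775756e-04] [-1.36448334  0.4265971   0.07387459  1.60647468 -0.03408881  1.11078859
 -0.06709221] 1.0004504308127657
```

View pics/w1.png

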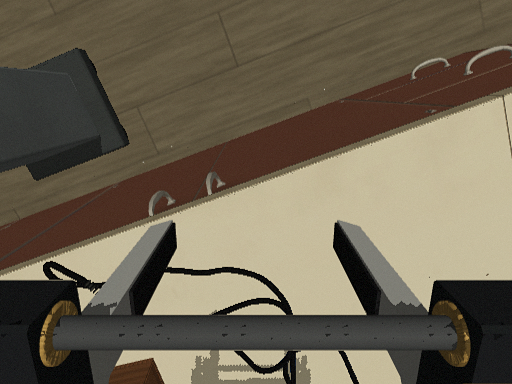

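The move was refused because every row needs all its keys. The wrist view is still from the start pose, with the rack edge at (137,372).

Request:
move_arm --rows '[{"wx": 0,"wy": 0,"wz": -0.0675,"x": 20,"y": -39.4,"z": 0,"hand": 64},{"wx": 0,"wy": 0,"wz": -0.0675,"x": 20,"y": -39.4,"z": 0,"hand": 64},{"wx": 0,"wy": 0,"wz": -0.0675,"x": 20,"y": -39.4,"z": 0,"hand": 64},{"wx": 0,"wy": 0,"wz": -0.0675,"x": 20,"y": -39.4,"z": 0,"hand": 64},{"wx": 0,"wy": 0,"wz": -0.0675,"x": 20,"y": -39.4,"z": 0,"hand": 64},{"wx": 0,"wy": 0,"wz": -0.0675,"x": 20,"y": -39.4,"z": 0,"hand": 64},{"wx": 0,"wy": 0,"wz": -0.0675,"x": 20,"y": -39.4,"z": 0,"hand": 64},{"wx": 0,"wy": 0,"wz": -0.0675,"x": 20,"y": -39.4,"z": 0,"hand": 64},{"wx": 0,"wy": 0,"wz": -0.0675,"x": 20,"y": -39.4,"z": 0,"hand": 64},{"wx": 0,"wy": 0,"wz": -0.0675,"x": 5,"y": -39.4,"z": 0,"hand": 64},{"wx": 0,"wy": 0,"wz": -0.0675,"x": 5,"y": -39.4,"z": 0,"hand": 64},{"wx": 0,"wy": 0,"wz": -0.0675,"x": 5,"y": -39.4,"z": 0,"hand": 64},{"wx": 0,"wy": 0,"wz": -0.0675,"x": 5,"y": -39.4,"z": 0,"hand": 64},{"wx": 0,"wy": 0,"wz": -0.0675,"x": 5,"y": -39.4,"z": 0,"hand": 64},{"wx": 0,"wy": 0,"wz": -0.0675,"x": 5,"y": -39.4,"z": 0,"hand": 64},{"wx": 0,"wy": 0,"wz": -0.0675,"x": 5,"y": -39.4,"z": 0,"hand": 64},{"wx": 0,"wy": 0,"wz": -0.0675,"x": 5,"y": -39.4,"z": 0,"hand": 64},{"wx": 0,"wy": 0,"wz": -0.0675,"x": 5,"y": -39.4,"z": 0,"hand": 64},{"wx": 0,"wy": 0,"wz": 0,"x": 0,"y": 0,"z": 0,"hand": 64},{"wx": 0,"wy": 0,"wz": 0,"x": 0,"y": 0,"z": 0,"hand": 64}]'

```text
t: 2.65
eef_pos: [0.4596, -0.0764, 0.2054]
orientation: [-0.0, 0.707, 0.707, 0.0]
force: [0.2, 1.2, -0.6]
grip_width: 0.68
grip_force: 0.0
```

```bash
python3 - <<'E'
from workcell import robot,cams
import cv2
c=cams.camera("wrist");cv2.imwrite("pics/w2.png",c["color"][:,:,::-1])
s=robot.get_state();print(s["t"],s["eef_pos"],s["orientation"],s["qpos"],s["grip_width"])
from h import *
# project bottle axis points
for z in (0,.06,.1):
    X=c["R"]@np.array([.4605,-.077,z])+c["t"];q=c["mtx"]@X;print(z,q[:2]/q[2])
E
```

```text
2.7 [ 0.45968266 -0.0759444   0.20537332] [-3.16097836e-04  7.06848459e-01  7.07364934e-01  7.92556861e-05] [-0.62680626  0.07464266  0.69778337  2.08806646 -0.05770391  0.99741907
  0.10168033] 0.6793477051356267
0 [255.1615197  163.85384633]
0.06 [255.25263269 176.08482748]
0.1 [255.33306312 186.88178464]
```

View pics/w2.png

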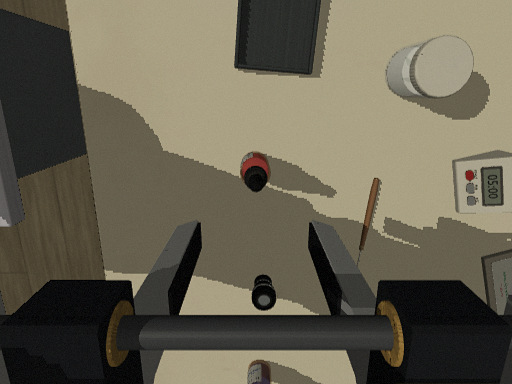

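The wrist view has bottle A at (255,175), matching the predicted axis, so I'll descend and grip.

Request:
move_arm --rows '[{"wx": 0,"wy": 0,"wz": 0,"x": 0.5,"y": -0.5,"z": -35,"hand": 64},{"wx": 0,"wy": 0,"wz": 0,"x": 0,"y": 0,"z": -40,"hand": 64},{"wx": 0,"wy": 0,"wz": 0,"x": 0,"y": 0,"z": -40,"hand": 64},{"wx": 0,"wy": 0,"wz": 0,"x": 0,"y": 0,"z": -30,"hand": 64},{"wx": 0,"wy": 0,"wz": 0,"x": 0,"y": 0,"z": -16,"hand": 64},{"wx": 0,"wy": 0,"wz": 0,"x": 0,"y": 0,"z": 0,"hand": 40},{"wx": 0,"wy": 0,"wz": 0,"x": 0,"y": 0,"z": 0,"hand": 20},{"wx": 0,"wy": 0,"wz": 0,"x": 0,"y": 0,"z": 0,"hand": 20},{"wx": 0,"wy": 0,"wz": 0,"x": 0,"y": 0,"z": 0,"hand": 20},{"wx": 0,"wy": 0,"wz": 0,"x": 0,"y": 0,"z": 0,"hand": 20},{"wx": 0,"wy": 0,"wz": 0,"x": 0,"y": 0,"z": 0,"hand": 20}]'

```text
t: 4.08
eef_pos: [0.4611, -0.0769, 0.045]
orientation: [0.0, 0.707, 0.707, 0.0]
force: [-1.3, 1.2, 9.0]
grip_width: 0.318
grip_force: 30.1
```

Request:
move_arm --rows '[{"wx": 0,"wy": 0,"wz": 0,"x": 0,"y": 0,"z": 10,"hand": 20},{"wx": 0,"wy": 0,"wz": 0,"x": 0,"y": 0,"z": 30,"hand": 20},{"wx": 0,"wy": 0,"wz": 0,"x": 0,"y": 0,"z": 40,"hand": 20},{"wx": 0,"wy": 0,"wz": 0,"x": 0,"y": 0,"z": 20,"hand": 20},{"wx": 0,"wy": 0,"wz": 0,"x": 0,"y": 0,"z": 0,"hand": 20}]'

```text
t: 4.7
eef_pos: [0.4615, -0.0768, 0.146]
orientation: [0.001, 0.707, 0.707, 0.001]
force: [-0.3, 1.0, -2.4]
grip_width: 0.323
grip_force: 30.0
```

```bash
python3 - <<'E'
from workcell import robot,cams
import cv2,numpy as np
a=cams.camera("wrist")["color"];b=cams.camera("scene")["color"]
cv2.imwrite("pics/g1.png",np.hstack([cv2.resize(a[100:340,120:400],(400,343)),cv2.resize(b[60:300,150:430],(400,343))])[:,:,::-1])
s=robot.get_state();print(s["t"],s["eef_pos"],s["force"],s["grip_width"],s["grip_force"])
E
```

```text
4.8 [ 0.46041761 -0.07681103  0.14430874] [ 0.44662713 -0.68533551 -0.90402196] 0.3224633678842524 29.982393051468534
```

View pics/g1.png

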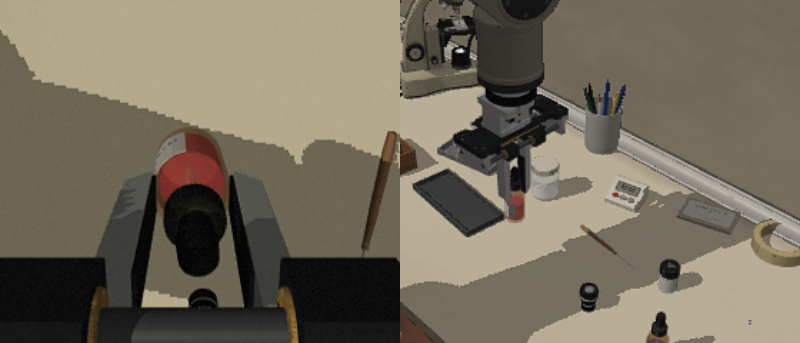

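Bottle A is held upright between the fingertips. I'll carry it to the far well.

Request:
move_arm --rows '[{"wx": 0,"wy": 0,"wz": 0,"x": 1,"y": 20,"z": 0,"hand": 20},{"wx": 0,"wy": 0,"wz": -0.01,"x": 1,"y": 36,"z": 0,"hand": 20},{"wx": 0,"wy": 0,"wz": -0.01,"x": 2,"y": 36,"z": 0,"hand": 20},{"wx": 0,"wy": 0,"wz": -0.01,"x": 2,"y": 36,"z": 0,"hand": 20},{"wx": 0,"wy": 0,"wz": -0.01,"x": 2,"y": 36,"z": 0,"hand": 20},{"wx": 0,"wy": 0,"wz": -0.01,"x": 2,"y": 36,"z": 0,"hand": 20},{"wx": 0,"wy": 0,"wz": -0.01,"x": 2,"y": 36,"z": 0,"hand": 20},{"wx": 0,"wy": 0,"wz": -0.01,"x": 2,"y": 36,"z": 0,"hand": 20},{"wx": 0,"wy": 0,"wz": -0.01,"x": 2,"y": 36,"z": 0,"hand": 20},{"wx": 0,"wy": 0,"wz": 0,"x": 1,"y": 36,"z": 0,"hand": 20},{"wx": 0,"wy": 0,"wz": 0,"x": 1,"y": 36,"z": 0,"hand": 20},{"wx": 0,"wy": 0,"wz": 0,"x": 0,"y": 34,"z": 0,"hand": 20},{"wx": 0,"wy": 0,"wz": 0,"x": 0,"y": 20,"z": 0,"hand": 20},{"wx": 0,"wy": 0,"wz": 0,"x": 0,"y": 0,"z": 0,"hand": 20},{"wx": 0,"wy": 0,"wz": 0,"x": 0,"y": 0,"z": 0,"hand": 20}]'

```text
t: 6.68
eef_pos: [0.4788, 0.3555, 0.1441]
orientation: [0.0, 0.735, 0.678, -0.0]
force: [-0.4, -1.0, -0.8]
grip_width: 0.324
grip_force: 30.0
```

```bash
python3 - <<'E'
from workcell import robot,cams
import cv2,numpy as np
a=cams.camera("wrist")["color"];b=cams.camera("scene")["color"]
cv2.imwrite("pics/g2.png",np.hstack([cv2.resize(a[60:300,110:390],(400,343)),cv2.resize(b[80:240,60:247],(400,343))])[:,:,::-1])
s=robot.get_state();print(s["t"],s["eef_pos"],s["force"],s["grip_width"],s["qpos"])
E
```

```text
6.775 [0.47892275 0.35559779 0.1444664 ] [ 0.13358657  0.66309977 -0.88809397] 0.31931480899629483 [-1.14677057  0.39590167  0.51081963  1.86898138 -0.23609283  0.93675059
 -0.60959914]
```

View pics/g2.png

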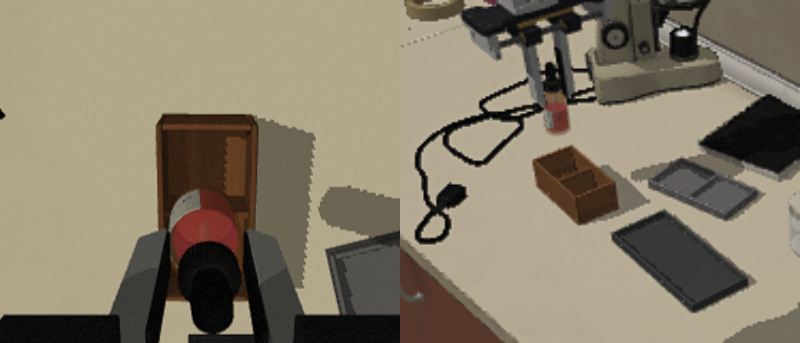

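The bottle is centred across the rack (bottle at x≈205, rack 158–256 in the wrist crop), so I'll lower and release.

Request:
move_arm --rows '[{"wx": 0,"wy": 0,"wz": 0,"x": 0,"y": 1,"z": -25,"hand": 20},{"wx": 0,"wy": 0,"wz": 0,"x": 0,"y": 0,"z": -30,"hand": 20},{"wx": 0,"wy": 0,"wz": 0,"x": 0,"y": 0,"z": -24,"hand": 20},{"wx": 0,"wy": 0,"wz": 0,"x": 0,"y": 0,"z": -10,"hand": 20},{"wx": 0,"wy": 0,"wz": 0,"x": 0,"y": 0,"z": -5,"hand": 20},{"wx": 0,"wy": 0,"wz": 0,"x": 0,"y": 0,"z": 0,"hand": 20},{"wx": 0,"wy": 0,"wz": 0,"x": 0,"y": 0,"z": -1,"hand": 20},{"wx": 0,"wy": 0,"wz": 0,"x": 0,"y": 0,"z": 0,"hand": 20}]'

```text
t: 7.78
eef_pos: [0.4788, 0.3582, 0.0499]
orientation: [-0.0, 0.735, 0.678, 0.0]
force: [0.4, -0.2, -0.9]
grip_width: 0.32
grip_force: 30.0
```

Request:
move_arm --rows '[{"wx": 0,"wy": 0,"wz": 0,"x": 0,"y": 0,"z": -1,"hand": 20},{"wx": 0,"wy": 0,"wz": 0,"x": 0,"y": 0,"z": -0.5,"hand": 20},{"wx": 0,"wy": 0,"wz": 0,"x": 0,"y": 0,"z": 0,"hand": 34},{"wx": 0,"wy": 0,"wz": 0,"x": 0,"y": 0,"z": 0,"hand": 45},{"wx": 0,"wy": 0,"wz": 0,"x": 0,"y": 0,"z": 0,"hand": 60},{"wx": 0,"wy": 0,"wz": 0,"x": 0,"y": 0,"z": 0,"hand": 60},{"wx": 0,"wy": 0,"wz": 0,"x": 0,"y": 0,"z": 20,"hand": 60},{"wx": 0,"wy": 0,"wz": 0,"x": 0,"y": 0,"z": 45,"hand": 60},{"wx": 0,"wy": 0,"wz": 0,"x": 0,"y": 0,"z": 45,"hand": 60},{"wx": 0,"wy": 0,"wz": 0,"x": 0,"y": 0,"z": 45,"hand": 60},{"wx": 0,"wy": 0,"wz": 0,"x": 0,"y": 0,"z": 0,"hand": 60}]'

```text
t: 9.15
eef_pos: [0.4802, 0.3589, 0.2076]
orientation: [-0.0, 0.735, 0.678, 0.003]
force: [-0.0, -0.3, -0.2]
grip_width: 0.639
grip_force: 0.0
```

```bash
python3 - <<'E'
from workcell import robot,cams
import cv2,numpy as np
a=cams.camera("wrist")["color"];b=cams.camera("scene")["color"]
cv2.imwrite("pics/g3.png",np.hstack([cv2.resize(a[60:300,110:390],(400,343)),cv2.resize(b[80:240,60:247],(400,343))])[:,:,::-1])
s=robot.get_state();print(s["t"],s["eef_pos"],s["force"],s["grip_width"],s["qpos"])
E
```

```text
9.25 [0.47866979 0.3580868  0.20398494] [-1.04970993 -0.22094484 -0.85061777] 0.635890430154485 [-1.17972692  0.3315065   0.54126878  1.81142186 -0.19524655  1.0502335
 -0.64508964]
```

View pics/g3.png

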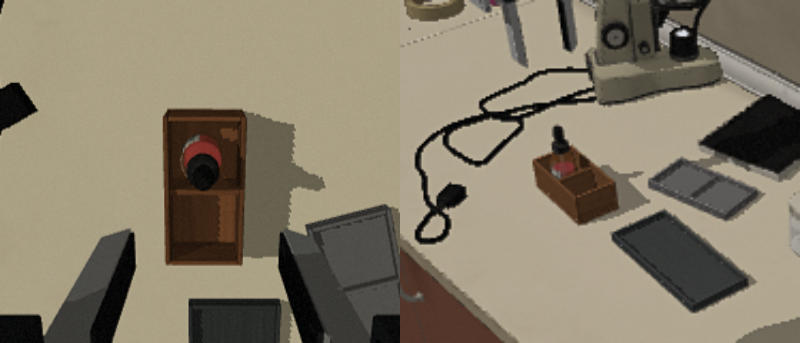

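Bottle A stands in its well at crop (203,160). Bottle B is next.

Request:
move_arm --rows '[{"wx": 0,"wy": 0,"wz": 0,"x": 0,"y": -28,"z": 0,"hand": 64},{"wx": 0,"wy": 0,"wz": 0,"x": 0,"y": -40,"z": 0,"hand": 64},{"wx": 0,"wy": 0,"wz": 0,"x": 0,"y": -40,"z": 0,"hand": 64},{"wx": 0,"wy": 0,"wz": 0,"x": 0,"y": -40,"z": 0,"hand": 64},{"wx": 0,"wy": 0,"wz": 0,"x": 0,"y": -40,"z": 0,"hand": 64},{"wx": 0,"wy": 0,"wz": 0,"x": 0,"y": -40,"z": 0,"hand": 64},{"wx": 0,"wy": 0,"wz": 0,"x": 0,"y": -40,"z": 0,"hand": 64},{"wx": 0,"wy": 0,"wz": 0,"x": -1,"y": -40,"z": 0,"hand": 64},{"wx": 0,"wy": 0,"wz": 0,"x": -1,"y": -40,"z": 0,"hand": 64},{"wx": 0,"wy": 0,"wz": 0,"x": -1,"y": -40,"z": 0,"hand": 64},{"wx": 0,"wy": 0,"wz": 0,"x": -1,"y": -40,"z": 0,"hand": 64},{"wx": 0,"wy": 0,"wz": 0,"x": -1,"y": -40,"z": 0,"hand": 64},{"wx": 0,"wy": 0,"wz": 0,"x": -1,"y": -40,"z": 0,"hand": 64},{"wx": 0,"wy": 0,"wz": 0,"x": -1,"y": -40,"z": 0,"hand": 64},{"wx": 0,"wy": 0,"wz": 0,"x": -1,"y": -40,"z": 0,"hand": 64},{"wx": 0,"wy": 0,"wz": 0,"x": -1,"y": -40,"z": 0,"hand": 64},{"wx": 0,"wy": 0,"wz": 0,"x": -2,"y": -40,"z": 0,"hand": 64},{"wx": 0,"wy": 0,"wz": 0,"x": -2,"y": -40,"z": 0,"hand": 64},{"wx": 0,"wy": 0,"wz": 0,"x": 0,"y": -30,"z": 0,"hand": 64},{"wx": 0,"wy": 0,"wz": 0,"x": 0,"y": 0,"z": 0,"hand": 64}]'

```text
t: 11.75
eef_pos: [0.4632, -0.3825, 0.2022]
orientation: [-0.001, 0.736, 0.677, -0.001]
force: [0.4, -0.8, 0.1]
grip_width: 0.685
grip_force: 0.0
```

```bash
cat > look.py <<'E'
import sys,cv2
from workcell import robot,cams
from h import *
# usage: look.py name z x y : wrist picture, state, projection of expected points
c=cams.camera("wrist");im=c["color"][:,:,::-1].copy()
for k in range(2,len(sys.argv),3):
    z,x,y=[float(v)/1000 for v in sys.argv[k:k+3]]
    q=c["mtx"]@(c["R"]@np.array([x,y,z])+c["t"]);p=q[:2]/q[2];print(p.round(1))
    cv2.circle(im,tuple(int(round(v)) for v in p),2,(0,255,0),-1)
cv2.imwrite(f"pics/{sys.argv[1]}.png",im)
s=robot.get_state();print(s["t"],s["eef_pos"].round(4),s["orientation"].round(3),s["qpos"].round(2),s["grip_width"])
E
python3 look.py w3 100 465.5 -380 0 465.5 -380
```

```text
[256.9 184.2]
[256.5 161.5]
11.8 [ 0.4637 -0.381   0.2021] [-0.001  0.736  0.677 -0.001] [-0.07  0.41  0.86  1.82 -0.35  1.07  0.83] 0.6815575723131054
```

View pics/w3.png

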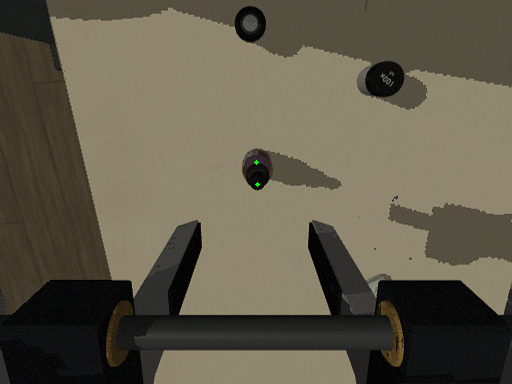

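The markers land on the bulb and body at (257,184) and (257,162). Descending.

Request:
move_arm --rows '[{"wx": 0,"wy": 0,"wz": 0,"x": 1,"y": 0.5,"z": -35,"hand": 64},{"wx": 0,"wy": 0,"wz": 0,"x": 0,"y": 0,"z": -40,"hand": 64},{"wx": 0,"wy": 0,"wz": 0,"x": 0,"y": 0,"z": -40,"hand": 64},{"wx": 0,"wy": 0,"wz": 0,"x": 0,"y": 0,"z": -28,"hand": 64},{"wx": 0,"wy": 0,"wz": 0,"x": 0,"y": 0,"z": -15,"hand": 64},{"wx": 0,"wy": 0,"wz": 0,"x": 0,"y": 0,"z": 0,"hand": 40},{"wx": 0,"wy": 0,"wz": 0,"x": 0,"y": 0,"z": 0,"hand": 20},{"wx": 0,"wy": 0,"wz": 0,"x": 0,"y": 0,"z": 0,"hand": 20},{"wx": 0,"wy": 0,"wz": 0,"x": 0,"y": 0,"z": 0,"hand": 20},{"wx": 0,"wy": 0,"wz": 0,"x": 0,"y": 0,"z": 0,"hand": 20},{"wx": 0,"wy": 0,"wz": 0,"x": 0,"y": 0,"z": 0,"hand": 20},{"wx": 0,"wy": 0,"wz": 0,"x": 0,"y": 0,"z": 10,"hand": 20},{"wx": 0,"wy": 0,"wz": 0,"x": 0,"y": 0,"z": 30,"hand": 20},{"wx": 0,"wy": 0,"wz": 0,"x": 0,"y": 0,"z": 40,"hand": 20},{"wx": 0,"wy": 0,"wz": 0,"x": 0,"y": 0,"z": 20,"hand": 20},{"wx": 0,"wy": 0,"wz": 0,"x": 0,"y": 0,"z": 0,"hand": 20}]'

```text
t: 13.8
eef_pos: [0.4673, -0.3797, 0.1461]
orientation: [0.001, 0.735, 0.678, 0.001]
force: [-0.7, 0.3, -1.7]
grip_width: 0.32
grip_force: 29.2
```

Request:
move_arm --rows '[{"wx": 0,"wy": 0,"wz": 0,"x": 0,"y": 20,"z": 0,"hand": 20},{"wx": 0,"wy": 0,"wz": 0,"x": 0,"y": 37,"z": 0,"hand": 20},{"wx": 0,"wy": 0,"wz": 0,"x": 0,"y": 37,"z": 0,"hand": 20},{"wx": 0,"wy": 0,"wz": 0,"x": 0,"y": 37,"z": 0,"hand": 20},{"wx": 0,"wy": 0,"wz": 0,"x": 1,"y": 37,"z": 0,"hand": 20},{"wx": 0,"wy": 0,"wz": 0,"x": 1,"y": 37,"z": 0,"hand": 20},{"wx": 0,"wy": 0,"wz": 0,"x": 1,"y": 37,"z": 0,"hand": 20},{"wx": 0,"wy": 0,"wz": 0,"x": 1,"y": 37,"z": 0,"hand": 20},{"wx": 0,"wy": 0,"wz": 0,"x": 1,"y": 37,"z": 0,"hand": 20},{"wx": 0,"wy": 0,"wz": 0,"x": 1,"y": 37,"z": 0,"hand": 20},{"wx": 0,"wy": 0,"wz": 0,"x": 1,"y": 37,"z": 0,"hand": 20},{"wx": 0,"wy": 0,"wz": 0,"x": 1,"y": 37,"z": 0,"hand": 20},{"wx": 0,"wy": 0,"wz": 0,"x": 0,"y": 37,"z": 0,"hand": 20},{"wx": 0,"wy": 0,"wz": 0,"x": 0,"y": 37,"z": 0,"hand": 20},{"wx": 0,"wy": 0,"wz": 0,"x": 0,"y": 37,"z": 0,"hand": 20},{"wx": 0,"wy": 0,"wz": 0,"x": 0,"y": 37,"z": 0,"hand": 20},{"wx": 0,"wy": 0,"wz": 0,"x": 0,"y": 37,"z": 0,"hand": 20},{"wx": 0,"wy": 0,"wz": 0,"x": 0,"y": 37,"z": 0,"hand": 20},{"wx": 0,"wy": 0,"wz": 0,"x": 0,"y": 30,"z": 0,"hand": 20},{"wx": 0,"wy": 0,"wz": 0,"x": 0,"y": 0,"z": 0,"hand": 20}]'

```text
t: 16.3
eef_pos: [0.474, 0.3015, 0.144]
orientation: [0.0, 0.734, 0.679, -0.001]
force: [-0.3, -0.4, -1.7]
grip_width: 0.319
grip_force: 29.2
```

```bash
python3 look.py w4 45 473.7 299.2
```

```text
[254.2 190.6]
16.35 [0.4742 0.2998 0.1442] [ 0.     0.734  0.679 -0.001] [-1.26  0.38  0.72  1.96 -0.31  0.92 -0.46] 0.31829309027112
```

View pics/w4.png

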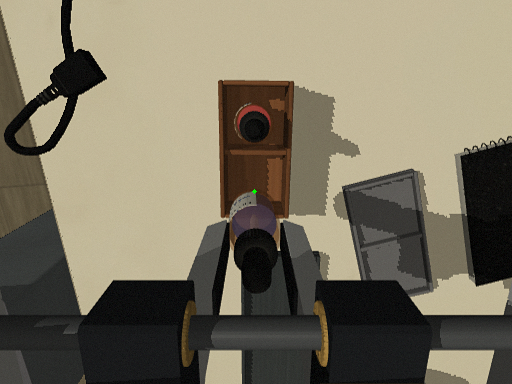

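Bottle B is lined up with the near well, at about (254,190). Lowering.

Request:
move_arm --rows '[{"wx": 0,"wy": 0,"wz": 0,"x": 0,"y": -0.5,"z": -25,"hand": 20},{"wx": 0,"wy": 0,"wz": 0,"x": 0,"y": 0,"z": -30,"hand": 20},{"wx": 0,"wy": 0,"wz": 0,"x": 0,"y": 0,"z": -24,"hand": 20},{"wx": 0,"wy": 0,"wz": 0,"x": 0,"y": 0,"z": -10,"hand": 20},{"wx": 0,"wy": 0,"wz": 0,"x": 0,"y": 0,"z": -5,"hand": 20},{"wx": 0,"wy": 0,"wz": 0,"x": 0,"y": 0,"z": -1,"hand": 20},{"wx": 0,"wy": 0,"wz": 0,"x": 0,"y": 0,"z": -1,"hand": 20},{"wx": 0,"wy": 0,"wz": 0,"x": 0,"y": 0,"z": 0,"hand": 20},{"wx": 0,"wy": 0,"wz": 0,"x": 0,"y": 0,"z": 0,"hand": 34},{"wx": 0,"wy": 0,"wz": 0,"x": 0,"y": 0,"z": 0,"hand": 45},{"wx": 0,"wy": 0,"wz": 0,"x": 0,"y": 0,"z": 0,"hand": 60},{"wx": 0,"wy": 0,"wz": 0,"x": 0,"y": 0,"z": 0,"hand": 60},{"wx": 0,"wy": 0,"wz": 0,"x": 0,"y": 0,"z": 20,"hand": 60},{"wx": 0,"wy": 0,"wz": 0,"x": 0,"y": 0,"z": 45,"hand": 60},{"wx": 0,"wy": 0,"wz": 0,"x": 0,"y": 0,"z": 45,"hand": 60},{"wx": 0,"wy": 0,"wz": 0,"x": 0,"y": 0,"z": 25,"hand": 60},{"wx": 0,"wy": 0,"wz": 0,"x": 0,"y": 0,"z": 0,"hand": 60}]'

```text
t: 18.48
eef_pos: [0.4756, 0.2995, 0.1868]
orientation: [-0.0, 0.735, 0.678, 0.002]
force: [-0.5, 0.8, -0.4]
grip_width: 0.639
grip_force: 0.0
```

Request:
move_arm --rows '[{"wx": 0,"wy": 0,"wz": 0,"x": 0,"y": -20,"z": 0,"hand": 60},{"wx": 0,"wy": 0,"wz": 0,"x": 0,"y": -38,"z": 0,"hand": 60},{"wx": 0,"wy": 0,"wz": 0,"x": 0,"y": -40,"z": 0,"hand": 60},{"wx": 0,"wy": 0,"wz": 0,"x": 0,"y": -40,"z": 0,"hand": 60},{"wx": 0,"wy": 0,"wz": 0,"x": 0,"y": -40,"z": 0,"hand": 60},{"wx": 0,"wy": 0,"wz": 0,"x": 0,"y": -40,"z": 0,"hand": 60},{"wx": 0,"wy": 0,"wz": 0,"x": -1,"y": -40,"z": 0,"hand": 60},{"wx": 0,"wy": 0,"wz": 0,"x": -1,"y": -40,"z": 0,"hand": 60},{"wx": 0,"wy": 0,"wz": 0,"x": -1,"y": -40,"z": 0,"hand": 60},{"wx": 0,"wy": 0,"wz": 0,"x": -1,"y": -40,"z": 0,"hand": 60},{"wx": 0,"wy": 0,"wz": 0,"x": -1,"y": -40,"z": 0,"hand": 60},{"wx": 0,"wy": 0,"wz": 0,"x": -1,"y": -40,"z": 0,"hand": 60},{"wx": 0,"wy": 0,"wz": 0,"x": 0,"y": -40,"z": 0,"hand": 60},{"wx": 0,"wy": 0,"wz": 0,"x": 0,"y": -39,"z": 0,"hand": 60},{"wx": 0,"wy": 0,"wz": 0,"x": 0,"y": 0,"z": 0,"hand": 60},{"wx": 0,"wy": 0,"wz": 0,"x": 0,"y": 0,"z": 0,"hand": 60}]'

```text
t: 20.48
eef_pos: [0.4674, -0.2382, 0.1833]
orientation: [-0.001, 0.735, 0.678, -0.0]
force: [0.5, 0.1, 1.1]
grip_width: 0.638
grip_force: 0.0
```

```bash
cat > blob.py <<'E'
import sys,cv2
from workcell import robot,cams
from h import *
# blob.py z(mm): dark blobs in the upper wrist view, cast on height z
z=float(sys.argv[1])/1000
c=cams.camera("wrist");g=c["color"].max(2);g[215:]=255
m=cv2.morphologyEx((g<55).astype(np.uint8),cv2.MORPH_CLOSE,np.ones((9,9)))
for k in cv2.findContours(m,cv2.RETR_EXTERNAL,cv2.CHAIN_APPROX_NONE)[0]:
    if 80<cv2.contourArea(k)<4000:
        (u,v),r=cv2.minEnclosingCircle(k);b=cv2.boundingRect(k);print("px",round(u),round(v),round(r,1),b,"xyz",(cast(c,(b[0]+b[2]/2-.5,b[1]+b[3]/2-.5),z)*1000).round(1))
s=robot.get_state();print(s["t"],s["eef_pos"].round(4),s["orientation"].round(3),s["qpos"].round(2))
cv2.imwrite(f"pics/last.png",c["color"][:,:,::-1])
E
python3 blob.py 37; python3 - <<'E'
from workcell import cams
from h import *
import cv2
c=cams.camera("scene")
for n,x,y in(("A",478.5,357),("B",473.7,299)):
    q=[c["mtx"]@(c["R"]@np.array([x/1e3,y/1e3,z])+c["t"]) for z in(.06,.092,.102,.112)]
    for a in q:
        a=a[:2]/a[2];u,v=a.round().astype(int);print(n,a.round(1),"dark cols",[int(i) for i in range(u-12,u+13) if c["color"][v,i].max()<45])
E
```

```text
px 382 212 15.1 (367, 205, 31, 10) xyz [ 598.7 -286.4   37. ]
px 258 172 15.6 (244, 157, 29, 32) xyz [ 471.2 -235.6   37. ]
px 373 79 38.2 (368, 41, 11, 77) xyz [ 586.9 -153.8   37. ]
20.525 [ 0.4678 -0.2376  0.1835] [-0.001  0.735  0.678 -0.   ] [-0.45  0.3   0.97  2.   -0.3   0.99  0.59]
A [135.6 151.6] dark cols [143, 144, 145, 146]
A [134.  142.2] dark cols [132, 133, 134, 135]
A [133.5 139.3] dark cols [132, 133, 134]
A [133.  136.3] dark cols []
B [145.6 160.1] dark cols [144, 145, 146]
B [144.2 150.7] dark cols [133, 134, 135, 136, 142, 143, 144, 145, 146]
B [143.7 147.7] dark cols [132, 134, 135, 136, 137, 138, 143, 144, 145]
B [143.2 144.6] dark cols [133, 134, 135, 136]
```

Both bottles stand upright in their wells. The eyepiece is at about (470,-237), so I'll grip its rim.

Request:
move_arm --rows '[{"wx": 0,"wy": 0,"wz": 0,"x": 2,"y": 0.5,"z": -40,"hand": 60},{"wx": 0,"wy": 0,"wz": 0,"x": 0,"y": 0,"z": -45,"hand": 60},{"wx": 0,"wy": 0,"wz": 0,"x": 0,"y": 0,"z": -40,"hand": 60},{"wx": 0,"wy": 0,"wz": 0,"x": 0,"y": 0,"z": -30,"hand": 60},{"wx": 0,"wy": 0,"wz": 0,"x": 0,"y": 0,"z": -13,"hand": 60},{"wx": 0,"wy": 0,"wz": 0,"x": 0,"y": 0,"z": 0,"hand": 40},{"wx": 0,"wy": 0,"wz": 0,"x": 0,"y": 0,"z": 0,"hand": 15},{"wx": 0,"wy": 0,"wz": 0,"x": 0,"y": 0,"z": 0,"hand": 15},{"wx": 0,"wy": 0,"wz": 0,"x": 0,"y": 0,"z": 0,"hand": 15},{"wx": 0,"wy": 0,"wz": 0,"x": 0,"y": 0,"z": 0,"hand": 15},{"wx": 0,"wy": 0,"wz": 0,"x": 0,"y": 0,"z": 0,"hand": 15}]'

```text
t: 21.95
eef_pos: [0.4712, -0.2377, 0.0166]
orientation: [0.0, 0.735, 0.678, 0.0]
force: [-0.2, 0.5, 9.4]
grip_width: 0.297
grip_force: 30.0
```

Request:
move_arm --rows '[{"wx": 0,"wy": 0,"wz": 0,"x": 0,"y": 0,"z": 10,"hand": 15},{"wx": 0,"wy": 0,"wz": 0,"x": 0,"y": 0,"z": 40,"hand": 15},{"wx": 0,"wy": 0,"wz": 0,"x": 0,"y": 0,"z": 40,"hand": 15},{"wx": 0,"wy": 0,"wz": 0,"x": 0,"y": 0,"z": 30,"hand": 15},{"wx": 0,"wy": 0,"wz": 0,"x": 0,"y": 38,"z": 0,"hand": 15},{"wx": 0,"wy": 0,"wz": 0,"x": 0,"y": 38,"z": 0,"hand": 15},{"wx": 0,"wy": 0,"wz": 0,"x": 0,"y": 38,"z": 0,"hand": 15},{"wx": 0,"wy": 0,"wz": 0,"x": 0,"y": 38,"z": 0,"hand": 15},{"wx": 0,"wy": 0,"wz": 0,"x": 0,"y": 38,"z": 0,"hand": 15},{"wx": 0,"wy": 0,"wz": 0,"x": 0,"y": 38,"z": 0,"hand": 15},{"wx": 0,"wy": 0,"wz": 0,"x": 0,"y": 38,"z": 0,"hand": 15},{"wx": 0,"wy": 0,"wz": 0,"x": 0,"y": 38,"z": 0,"hand": 15},{"wx": 0,"wy": 0,"wz": 0,"x": 0,"y": 38,"z": 0,"hand": 15},{"wx": 0,"wy": 0,"wz": 0,"x": 26,"y": 29,"z": 0,"hand": 15},{"wx": 0,"wy": 0,"wz": 0,"x": 27,"y": 29,"z": 0,"hand": 15},{"wx": 0,"wy": 0,"wz": 0,"x": 27,"y": 29,"z": 0,"hand": 15},{"wx": 0,"wy": 0,"wz": 0,"x": 27,"y": 29,"z": 0,"hand": 15},{"wx": 0,"wy": 0,"wz": 0,"x": 26,"y": 29,"z": 0,"hand": 15},{"wx": 0,"wy": 0,"wz": 0,"x": 0,"y": 0,"z": 0,"hand": 15},{"wx": 0,"wy": 0,"wz": 0,"x": 0,"y": 0,"z": 0,"hand": 15}]'

```text
t: 24.45
eef_pos: [0.6033, 0.2486, 0.1362]
orientation: [0.0, 0.735, 0.678, -0.0]
force: [0.1, -0.9, -2.0]
grip_width: 0.301
grip_force: 30.0
```

```bash
python3 look.py w5 13 603.6 249.9 13 609.5 216.4 13 615.4 182.9
```

```text
[254.5 179.7]
[263.3 212. ]
[271.5 242.5]
24.5 [0.6032 0.2485 0.1363] [-0.     0.735  0.678 -0.   ] [-1.06  0.58  0.81  1.76 -0.48  1.02 -0.15] 0.2981089558366117
```

View pics/w5.png

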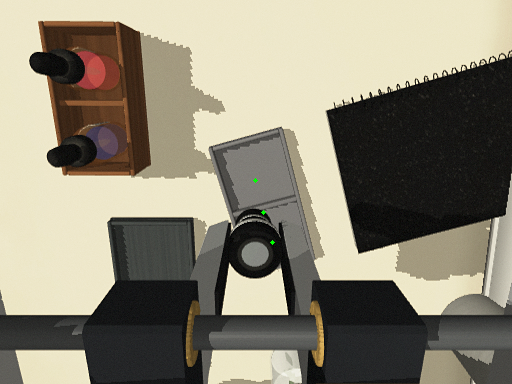

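The eyepiece is held upright. The far bay's centre is at about (254,176), next to its marker. Lowering.

Request:
move_arm --rows '[{"wx": 0,"wy": 0,"wz": 0,"x": 0,"y": 3,"z": -30,"hand": 15},{"wx": 0,"wy": 0,"wz": 0,"x": 0,"y": 0,"z": -40,"hand": 15},{"wx": 0,"wy": 0,"wz": 0,"x": 0,"y": 0,"z": -28,"hand": 15},{"wx": 0,"wy": 0,"wz": 0,"x": 0,"y": 0,"z": -11,"hand": 15},{"wx": 0,"wy": 0,"wz": 0,"x": 0,"y": 0,"z": -5,"hand": 15},{"wx": 0,"wy": 0,"wz": 0,"x": 0,"y": 0,"z": 0,"hand": 15},{"wx": 0,"wy": 0,"wz": 0,"x": 0,"y": 0,"z": -1,"hand": 15},{"wx": 0,"wy": 0,"wz": 0,"x": 0,"y": 0,"z": -1,"hand": 15},{"wx": 0,"wy": 0,"wz": 0,"x": 0,"y": 0,"z": 0,"hand": 15}]'

```text
t: 25.62
eef_pos: [0.604, 0.2527, 0.0207]
orientation: [-0.0, 0.735, 0.678, 0.0]
force: [-1.9, -0.1, 6.0]
grip_width: 0.301
grip_force: 30.0
```

Request:
move_arm --rows '[{"wx": 0,"wy": 0,"wz": 0,"x": 0,"y": 0,"z": 0,"hand": 32},{"wx": 0,"wy": 0,"wz": 0,"x": 0,"y": 0,"z": 0,"hand": 45},{"wx": 0,"wy": 0,"wz": 0,"x": 0,"y": 0,"z": 0,"hand": 58},{"wx": 0,"wy": 0,"wz": 0,"x": 0,"y": 0,"z": 0,"hand": 60},{"wx": 0,"wy": 0,"wz": 0,"x": 0,"y": 0,"z": 20,"hand": 60},{"wx": 0,"wy": 0,"wz": 0,"x": 0,"y": 0,"z": 50,"hand": 60},{"wx": 0,"wy": 0,"wz": 0,"x": 0,"y": 0,"z": 50,"hand": 60},{"wx": 0,"wy": 0,"wz": 0,"x": 0,"y": 0,"z": 45,"hand": 60},{"wx": 0,"wy": 0,"wz": 0,"x": 0,"y": 0,"z": 0,"hand": 60}]'

```text
t: 26.75
eef_pos: [0.6054, 0.2527, 0.1897]
orientation: [0.0, 0.735, 0.678, 0.003]
force: [-0.8, -1.1, -0.8]
grip_width: 0.638
grip_force: 0.0
```

Request:
move_arm --rows '[{"wx": 0,"wy": 0,"wz": 0,"x": 0,"y": -20,"z": 0,"hand": 60},{"wx": 0,"wy": 0,"wz": 0,"x": 0,"y": -40,"z": 0,"hand": 60},{"wx": 0,"wy": 0,"wz": 0,"x": 0,"y": -40,"z": 0,"hand": 60},{"wx": 0,"wy": 0,"wz": 0,"x": 0,"y": -40,"z": 0,"hand": 60},{"wx": 0,"wy": 0,"wz": 0,"x": 0,"y": -40,"z": 0,"hand": 60},{"wx": 0,"wy": 0,"wz": 0,"x": 0,"y": -40,"z": 0,"hand": 60},{"wx": 0,"wy": 0,"wz": 0,"x": -1,"y": -40,"z": 0,"hand": 60},{"wx": 0,"wy": 0,"wz": 0,"x": -1,"y": -40,"z": 0,"hand": 60},{"wx": 0,"wy": 0,"wz": 0,"x": -1,"y": -40,"z": 0,"hand": 60},{"wx": 0,"wy": 0,"wz": 0,"x": -1,"y": -40,"z": 0,"hand": 60},{"wx": 0,"wy": 0,"wz": 0,"x": -1,"y": -40,"z": 0,"hand": 60},{"wx": 0,"wy": 0,"wz": 0,"x": -1,"y": -40,"z": 0,"hand": 60},{"wx": 0,"wy": 0,"wz": 0,"x": -1,"y": -40,"z": 0,"hand": 60},{"wx": 0,"wy": 0,"wz": 0,"x": 0,"y": -40,"z": 0,"hand": 60},{"wx": 0,"wy": 0,"wz": 0,"x": 0,"y": -32,"z": 0,"hand": 60},{"wx": 0,"wy": 0,"wz": 0,"x": 0,"y": 0,"z": 0,"hand": 60},{"wx": 0,"wy": 0,"wz": 0,"x": 0,"y": 0,"z": 0,"hand": 60}]'

```text
t: 28.88
eef_pos: [0.5957, -0.3196, 0.1843]
orientation: [-0.001, 0.735, 0.678, -0.0]
force: [1.1, 0.1, 0.6]
grip_width: 0.636
grip_force: 0.0
```

```bash
python3 blob.py 47
```

```text
px 256 155 18.4 (240, 137, 34, 37) xyz [ 599.5 -297.    47. ]
px 458 72 28.0 (449, 45, 19, 55) xyz [ 789.4 -235.4   47. ]
px 416 82 46.0 (400, 37, 31, 92) xyz [ 750.7 -241.4   47. ]
px 245 21 21.2 (242, 0, 7, 43) xyz [ 599.  -177.2   47. ]
28.925 [ 0.5961 -0.3189  0.1844] [-0.001  0.735  0.678 -0.   ] [-0.17  0.57  0.84  1.66 -0.46  1.12  0.71]
```

Request:
move_arm --rows '[{"wx": 0,"wy": 0,"wz": 0,"x": 2,"y": 20,"z": 0,"hand": 60},{"wx": 0,"wy": 0,"wz": 0,"x": 0,"y": 1,"z": -30,"hand": 60},{"wx": 0,"wy": 0,"wz": 0,"x": 0,"y": 0,"z": -45,"hand": 60},{"wx": 0,"wy": 0,"wz": 0,"x": 0,"y": 0,"z": -45,"hand": 60},{"wx": 0,"wy": 0,"wz": 0,"x": 0,"y": 0,"z": -30,"hand": 60},{"wx": 0,"wy": 0,"wz": 0,"x": 0,"y": 0,"z": -13,"hand": 60},{"wx": 0,"wy": 0,"wz": 0,"x": 0,"y": 0,"z": 0,"hand": 40},{"wx": 0,"wy": 0,"wz": 0,"x": 0,"y": 0,"z": 0,"hand": 15},{"wx": 0,"wy": 0,"wz": 0,"x": 0,"y": 0,"z": 0,"hand": 15},{"wx": 0,"wy": 0,"wz": 0,"x": 0,"y": 0,"z": 0,"hand": 15},{"wx": 0,"wy": 0,"wz": 0,"x": 0,"y": 0,"z": 0,"hand": 15},{"wx": 0,"wy": 0,"wz": 0,"x": 0,"y": 0,"z": 0,"hand": 15}]'

```text
t: 30.42
eef_pos: [0.5992, -0.2988, 0.023]
orientation: [0.001, 0.735, 0.678, 0.0]
force: [-1.3, 0.7, 7.5]
grip_width: 0.338
grip_force: 30.0
```

Request:
move_arm --rows '[{"wx": 0,"wy": 0,"wz": 0,"x": 0,"y": 0,"z": 10,"hand": 15},{"wx": 0,"wy": 0,"wz": 0,"x": 0,"y": 0,"z": 40,"hand": 15},{"wx": 0,"wy": 0,"wz": 0,"x": 0,"y": 0,"z": 45,"hand": 15},{"wx": 0,"wy": 0,"wz": 0,"x": 0,"y": 0,"z": 35,"hand": 15},{"wx": 0,"wy": 0,"wz": 0,"x": 1,"y": 37,"z": 0,"hand": 15},{"wx": 0,"wy": 0,"wz": 0,"x": 1,"y": 37,"z": 0,"hand": 15},{"wx": 0,"wy": 0,"wz": 0,"x": 1,"y": 37,"z": 0,"hand": 15},{"wx": 0,"wy": 0,"wz": 0,"x": 1,"y": 37,"z": 0,"hand": 15},{"wx": 0,"wy": 0,"wz": 0,"x": 1,"y": 37,"z": 0,"hand": 15},{"wx": 0,"wy": 0,"wz": 0,"x": 1,"y": 37,"z": 0,"hand": 15},{"wx": 0,"wy": 0,"wz": 0,"x": 1,"y": 37,"z": 0,"hand": 15},{"wx": 0,"wy": 0,"wz": 0,"x": 1,"y": 37,"z": 0,"hand": 15},{"wx": 0,"wy": 0,"wz": 0,"x": 1,"y": 37,"z": 0,"hand": 15},{"wx": 0,"wy": 0,"wz": 0,"x": 1,"y": 37,"z": 0,"hand": 15},{"wx": 0,"wy": 0,"wz": 0,"x": 2,"y": 37,"z": 0,"hand": 15},{"wx": 0,"wy": 0,"wz": 0,"x": 2,"y": 37,"z": 0,"hand": 15},{"wx": 0,"wy": 0,"wz": 0,"x": 2,"y": 37,"z": 0,"hand": 15},{"wx": 0,"wy": 0,"wz": 0,"x": 0,"y": 0,"z": 0,"hand": 15},{"wx": 0,"wy": 0,"wz": 0,"x": 0,"y": 0,"z": 0,"hand": 15}]'

```text
t: 32.8
eef_pos: [0.6146, 0.1819, 0.1524]
orientation: [0.0, 0.735, 0.678, -0.0]
force: [0.4, -0.1, 0.1]
grip_width: 0.341
grip_force: 30.0
```

```bash
python3 look.py w6 13 603.6 249.9 42 604 252.7 13 615.4 182.9
```

```text
[236.9 108.6]
[235.3 106.8]
[255.  175.8]
32.85 [0.6147 0.1814 0.1524] [0.    0.735 0.678 0.   ] [-0.99  0.55  0.85  1.77 -0.48  1.03 -0.05] 0.33790339647740725
```

Request:
move_arm --rows '[{"wx": 0,"wy": 0,"wz": 0,"x": 0.5,"y": 1,"z": -30,"hand": 15},{"wx": 0,"wy": 0,"wz": 0,"x": 0,"y": 0,"z": -45,"hand": 15},{"wx": 0,"wy": 0,"wz": 0,"x": 0,"y": 0,"z": -33,"hand": 15},{"wx": 0,"wy": 0,"wz": 0,"x": 0,"y": 0,"z": -12,"hand": 15},{"wx": 0,"wy": 0,"wz": 0,"x": 0,"y": 0,"z": -4,"hand": 15},{"wx": 0,"wy": 0,"wz": 0,"x": 0,"y": 0,"z": 0,"hand": 15},{"wx": 0,"wy": 0,"wz": 0,"x": 0,"y": 0,"z": -1,"hand": 15},{"wx": 0,"wy": 0,"wz": 0,"x": 0,"y": 0,"z": -1,"hand": 15},{"wx": 0,"wy": 0,"wz": 0,"x": 0,"y": 0,"z": 0,"hand": 15}]'

```text
t: 33.98
eef_pos: [0.6156, 0.1838, 0.027]
orientation: [-0.0, 0.735, 0.678, 0.001]
force: [-3.0, -0.4, 9.7]
grip_width: 0.339
grip_force: 30.0
```

Request:
move_arm --rows '[{"wx": 0,"wy": 0,"wz": 0,"x": 0,"y": 0,"z": 0,"hand": 34},{"wx": 0,"wy": 0,"wz": 0,"x": 0,"y": 0,"z": 0,"hand": 46},{"wx": 0,"wy": 0,"wz": 0,"x": 0,"y": 0,"z": 0,"hand": 58},{"wx": 0,"wy": 0,"wz": 0,"x": 0,"y": 0,"z": 0,"hand": 60},{"wx": 0,"wy": 0,"wz": 0,"x": 0,"y": 0,"z": 20,"hand": 60},{"wx": 0,"wy": 0,"wz": 0,"x": 0,"y": 0,"z": 50,"hand": 60},{"wx": 0,"wy": 0,"wz": 0,"x": 0,"y": 0,"z": 50,"hand": 60},{"wx": 0,"wy": 0,"wz": 0,"x": 0,"y": 0,"z": 30,"hand": 60},{"wx": 0,"wy": 0,"wz": 0,"x": -1,"y": -20,"z": 0,"hand": 50},{"wx": 0,"wy": 0,"wz": -0.015,"x": -1,"y": -40,"z": 0,"hand": 40},{"wx": 0,"wy": 0,"wz": 0,"x": -2,"y": -40,"z": 0,"hand": 40},{"wx": 0,"wy": 0,"wz": 0,"x": -2,"y": -40,"z": 0,"hand": 40},{"wx": 0,"wy": 0,"wz": 0,"x": -2,"y": -40,"z": 0,"hand": 40},{"wx": 0,"wy": 0,"wz": 0,"x": -2,"y": -40,"z": 0,"hand": 40},{"wx": 0,"wy": 0,"wz": 0,"x": -2,"y": -40,"z": 0,"hand": 40},{"wx": 0,"wy": 0,"wz": 0,"x": -2,"y": -40,"z": 0,"hand": 40},{"wx": 0,"wy": 0,"wz": 0,"x": -2,"y": -30,"z": 0,"hand": 40},{"wx": 0,"wy": 0,"wz": 0,"x": 0,"y": -18,"z": 0,"hand": 40},{"wx": 0,"wy": 0,"wz": 0,"x": 0,"y": 0,"z": 0,"hand": 40},{"wx": 0,"wy": 0,"wz": 0,"x": 0,"y": 0,"z": 0,"hand": 40}]'

```text
t: 36.48
eef_pos: [0.5993, -0.1633, 0.1758]
orientation: [-0.0, 0.74, 0.673, 0.0]
force: [-0.5, 0.9, -0.0]
grip_width: 0.427
grip_force: 0.0
```

```bash
python3 - <<'E'
import cv2
from workcell import robot,cams
from h import *
c=cams.camera("wrist");h=c["color"].astype(int)
m=((h[...,0]-h[...,2]>h[...,0]*.45)&(h[...,0]<190)).astype(np.uint8);m[:,:200]=0;m[:,310:]=0;m[225:]=0
n,l,st,ct=cv2.connectedComponentsWithStats(m)
for i in range(1,n):
    if st[i,4]>60:
        v,u=np.nonzero(l==i)
        L=cv2.fitLine(np.c_[u,v].astype(np.float32),cv2.DIST_L2,0,.01,.01).ravel()
        k=(v-L[3])/L[1]; pts=[cast(c,(L[2]+L[0]*t,L[3]+L[1]*t),.006)*1000 for t in(k.min(),k.max())]
        d=pts[0]-pts[1];print(st[i],*[p.round(1) for p in pts],np.degrees(np.arctan2(-d[0],d[1])).round(1))
s=robot.get_state();print(s["eef_pos"].round(4),s["orientation"].round(3))
E
```

```text
[251 105   8  83 512] [ 596.2 -182.3    6. ] [605.9 -94.3   6. ] 173.8
[ 0.5994 -0.1631  0.1758] [-0.     0.739  0.673  0.   ]
```

Request:
move_arm --rows '[{"wx": 0,"wy": 0,"wz": 0,"x": -0.5,"y": 0,"z": -35,"hand": 30},{"wx": 0,"wy": 0,"wz": 0,"x": 0,"y": 0,"z": -45,"hand": 30},{"wx": 0,"wy": 0,"wz": 0,"x": 0,"y": 0,"z": -45,"hand": 30},{"wx": 0,"wy": 0,"wz": 0,"x": 0,"y": 0,"z": -28,"hand": 30},{"wx": 0,"wy": 0,"wz": 0,"x": 0,"y": 0,"z": -12,"hand": 30},{"wx": 0,"wy": 0,"wz": 0,"x": 0,"y": 0,"z": -5,"hand": 30},{"wx": 0,"wy": 0,"wz": 0,"x": 0,"y": 0,"z": -3,"hand": 30},{"wx": 0,"wy": 0,"wz": 0,"x": 0,"y": 0,"z": 0,"hand": 30},{"wx": 0,"wy": 0,"wz": 0,"x": 0,"y": 0,"z": 0,"hand": 15},{"wx": 0,"wy": 0,"wz": 0,"x": 0,"y": 0,"z": 0,"hand": 2},{"wx": 0,"wy": 0,"wz": 0,"x": 0,"y": 0,"z": 0,"hand": 2},{"wx": 0,"wy": 0,"wz": 0,"x": 0,"y": 0,"z": 0,"hand": 2},{"wx": 0,"wy": 0,"wz": 0,"x": 0,"y": 0,"z": 0,"hand": 2},{"wx": 0,"wy": 0,"wz": 0,"x": 0,"y": 0,"z": 0,"hand": 2}]'

```text
t: 38.28
eef_pos: [0.5987, -0.1646, 0.0032]
orientation: [0.0, 0.74, 0.673, 0.0]
force: [-1.7, 0.7, 5.8]
grip_width: 0.071
grip_force: 30.0
```

Request:
move_arm --rows '[{"wx": 0,"wy": 0,"wz": 0,"x": 0,"y": 0,"z": 10,"hand": 2},{"wx": 0,"wy": 0,"wz": 0,"x": 0,"y": 0,"z": 40,"hand": 2},{"wx": 0,"wy": 0,"wz": 0,"x": 0,"y": 0,"z": 50,"hand": 2},{"wx": 0,"wy": 0,"wz": 0,"x": -20,"y": 10,"z": 10,"hand": 2},{"wx": 0,"wy": 0,"wz": 0,"x": -20,"y": 30,"z": 0,"hand": 2},{"wx": 0,"wy": 0,"wz": 0,"x": -20,"y": 35,"z": 0,"hand": 2},{"wx": 0,"wy": 0,"wz": 0,"x": -20,"y": 35,"z": 0,"hand": 2},{"wx": 0,"wy": 0,"wz": 0,"x": -12,"y": 35,"z": 0,"hand": 2},{"wx": 0,"wy": 0,"wz": 0,"x": -10,"y": 35,"z": 0,"hand": 2},{"wx": 0,"wy": 0,"wz": 0,"x": -5,"y": 35,"z": 0,"hand": 2},{"wx": 0,"wy": 0,"wz": 0.01,"x": -5,"y": 35,"z": 0,"hand": 2},{"wx": 0,"wy": 0,"wz": 0.01,"x": 0,"y": 33,"z": 0,"hand": 2},{"wx": 0,"wy": 0,"wz": 0,"x": 0,"y": 0,"z": 0,"hand": 2},{"wx": 0,"wy": 0,"wz": 0,"x": 0,"y": 0,"z": 0,"hand": 2}]'

```text
t: 40.02
eef_pos: [0.4866, 0.1178, 0.1132]
orientation: [0.0, 0.733, 0.68, 0.0]
force: [0.2, -0.6, -0.2]
grip_width: 0.071
grip_force: 30.0
```

```bash
cat > w7.py <<'E'
from workcell import robot,cams
import cv2
a=cams.camera("wrist")["color"];b=cams.camera("scene")["color"]
cv2.imwrite("pics/w7.png",cv2.hconcat([cv2.resize(a,(400,300)),cv2.resize(b[110:260,90:290],(400,300))])[:,:,::-1])
s=robot.get_state();print(s["eef_pos"].round(4),s["orientation"].round(3),s["grip_width"])
E
python3 w7.py; python3 - <<'E'
import cv2
from workcell import cams
from h import *
# steel tray inner floor ends seen by the wrist camera: dark mask bounds at rows near the image, cast on rim
c=cams.camera("wrist");g=c["color"].max(2);g[230:]=255
m=cv2.morphologyEx((g<85).astype(np.uint8),cv2.MORPH_OPEN,np.ones((5,5)))
for k in cv2.findContours(m,cv2.RETR_EXTERNAL,cv2.CHAIN_APPROX_NONE)[0]:
    b=cv2.boundingRect(k)
    if cv2.contourArea(k)>800: print(b,[(cast(c,p,.013)*1000).round(0)[:2] for p in((b[0],b[1]),(b[0]+b[2],b[1]))])
E
```

```text
[0.4867 0.1174 0.1132] [-0.     0.734  0.68   0.   ] 0.07063084149488282
(0, 160, 22, 70) [array([268., 160.]), array([287., 158.])]
(204, 71, 103, 159) [array([454., 219.]), array([537., 212.])]
(499, 0, 13, 116) [array([685., 252.]), array([695., 251.])]
(371, 0, 83, 131) [array([587., 260.]), array([650., 255.])]
```

Request:
move_arm --rows '[{"wx": 0,"wy": 0,"wz": 0,"x": 0,"y": 1,"z": -30,"hand": 2},{"wx": 0,"wy": 0,"wz": 0,"x": 0,"y": 0,"z": -40,"hand": 2},{"wx": 0,"wy": 0,"wz": 0,"x": 0,"y": 0,"z": -20,"hand": 2},{"wx": 0,"wy": 0,"wz": 0,"x": 0,"y": 0,"z": -9,"hand": 2},{"wx": 0,"wy": 0,"wz": 0,"x": 0,"y": 0,"z": -4,"hand": 2},{"wx": 0,"wy": 0,"wz": 0,"x": 0,"y": 0,"z": -1,"hand": 2},{"wx": 0,"wy": 0,"wz": 0,"x": 0,"y": 0,"z": -1,"hand": 2},{"wx": 0,"wy": 0,"wz": 0,"x": 0,"y": 0,"z": -0.5,"hand": 2},{"wx": 0,"wy": 0,"wz": 0,"x": 0,"y": 0,"z": 0,"hand": 2}]'

```text
t: 41.3
eef_pos: [0.4867, 0.1196, 0.0076]
orientation: [-0.0, 0.733, 0.68, 0.0]
force: [-0.6, 0.1, 0.2]
grip_width: 0.072
grip_force: 30.0
```

Request:
move_arm --rows '[{"wx": 0,"wy": 0,"wz": 0,"x": 0,"y": 0,"z": -0.5,"hand": 2},{"wx": 0,"wy": 0,"wz": 0,"x": 0,"y": 0,"z": -0.3,"hand": 2},{"wx": 0,"wy": 0,"wz": 0,"x": 0,"y": 0,"z": 0,"hand": 10},{"wx": 0,"wy": 0,"wz": 0,"x": 0,"y": 0,"z": 0,"hand": 18},{"wx": 0,"wy": 0,"wz": 0,"x": 0,"y": 0,"z": 0,"hand": 24},{"wx": 0,"wy": 0,"wz": 0,"x": 0,"y": 0,"z": 0,"hand": 24},{"wx": 0,"wy": 0,"wz": 0,"x": 0,"y": 0,"z": 15,"hand": 24},{"wx": 0,"wy": 0,"wz": 0,"x": 0,"y": 0,"z": 40,"hand": 24},{"wx": 0,"wy": 0,"wz": 0,"x": 0,"y": 0,"z": 45,"hand": 24},{"wx": 0,"wy": 0,"wz": 0,"x": 0,"y": 0,"z": 45,"hand": 24},{"wx": 0,"wy": 0,"wz": 0,"x": 0,"y": 0,"z": 45,"hand": 24},{"wx": 0,"wy": 0,"wz": 0,"x": 0,"y": -40,"z": 30,"hand": 24},{"wx": 0,"wy": 0,"wz": 0,"x": 0,"y": -40,"z": 30,"hand": 24},{"wx": 0,"wy": 0,"wz": 0,"x": 0,"y": -40,"z": 20,"hand": 24},{"wx": 0,"wy": 0,"wz": 0,"x": 0,"y": -20,"z": 0,"hand": 24},{"wx": 0,"wy": 0,"wz": 0,"x": 0,"y": 0,"z": 0,"hand": 24}]'

```text
t: 43.3
eef_pos: [0.4864, -0.0221, 0.2771]
orientation: [-0.0, 0.734, 0.679, 0.001]
force: [-0.1, -0.3, 0.7]
grip_width: 0.254
grip_force: 0.0
```

```bash
python3 w7.py
```

```text
[ 0.4864 -0.0202  0.2767] [-0.     0.733  0.68  -0.   ] 0.25319228304023406
```

View pics/w7.png

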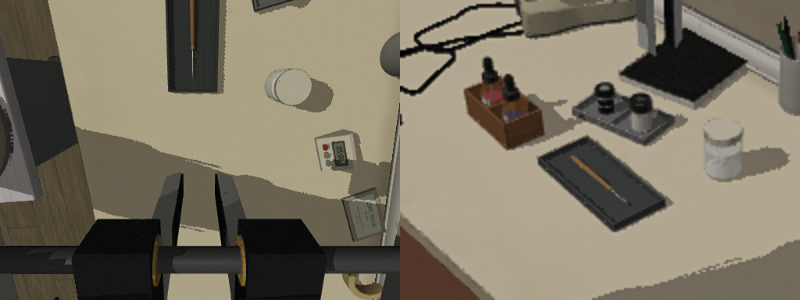

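The last view shows both bottles upright in the rack, the eyepiece and pot standing one to a bay, and the needle flat in the tool tray. The jar and timer haven't moved, and the hand is clear.

```bash
python3 -c "
from workcell import order
print(order.close_job())"
```

```text
the job is handed in; nothing more can be done
None
```

The job is handed in after about 43 s of the 125 s allowed: both bottles are upright in the rack, the eyepiece and lens pot stand one to a bay, the needle lies flat in the tool tray, and the jar and timer were left alone; no verdict was returned.

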